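# Pack the vice jaw and close up its case

## Task

Lift the bright aluminium vice jaw straight up out of the rack, where it is keyed between its two dark neighbours, and set it down upright, without dropping it, inside the open blue case. Then swing the lid fully shut and, once it is shut, push the red bolt handle all the way home so that the bolt goes through the loop on the lid. Leave the other things on the bench where they are, and let go of everything.

Things in the scene. Friction and masses are not known exactly. Their poses are not given: they have to be found in the camera images.
- rack: jaw rack, screwed to the bench: grey base plate 46 (x) x 150 (y) x 12 mm; on its ends two dark steel blocks, 30 mm wide in x, tops 54 mm above the bench, with T-slots open upward that hold the jaw's ends with 1 to 1.5 mm of play, so it leaves only straight up. Origin: centre of the underside; z up; y along the row; the jaw's x faces are free for fingers
- jaw_center (a point): centre of the loose aluminium jaw, half-way up. Body 30 (x) x 72 (y) x 46 mm high, with T-shaped keys at both y ends (100 mm overall), about 0.35 kg. It starts standing on the rack's base plate, underside 12 mm and top 58 mm above the bench, axes along the rack's. Grasp it across its 30 mm, from above
- case: blue steel case, screwed to the bench, 160 (x) x 190 (y) x 66 mm high without the lid, walls 6 mm thick. Origin: centre of the underside; z up; the hinge is along its +x side, the bolt and its guide are on its -x side (the front) and stand out up to 26 mm there
- case_floor (a point): centre of the case's inner floor, 6 mm above the bench; free inner space 148 (x) x 178 (y) mm, 60 mm deep below the rim; axes as the case
- lid_hinge (a point): middle of the lid's hinge line, on the case's far (+x) rim, 80 mm from the case's centre, 66 mm above the bench; the hinge runs along the case's y
- lid_edge (a point): middle of the lid's free edge, 160 mm from the hinge line; moves with the lid. The lid is a plate 160 x 190 mm, 8 mm thick; when shut it lies on the rim, top 74 mm above the bench. A steel tab 32 mm wide sticks out 28 mm past the middle of the edge, with a wire loop 22 mm deep below it
- lid (a joint): lid angle, rad: 0 shut, 1.57 standing upright over the hinge, stop at 1.8 (leaning away from the case). A stiff hinge: the lid stays at any angle where it is left, and has to be pushed all the way down; 1 to 5 N at its edge moves it
- bolt_grip (a point): the middle of the upper part of the red bolt handle, an upright bar 12 (x) x 14 (y) mm in front of the case, 94 mm from the case's centre toward -x, whose top is 102 mm above the bench; this point is 92 mm above the bench and moves with the bolt
- bolt (a joint): bolt travel, m, along the case's +y: near 0 drawn back, 0.035 fully home at its stop, through the loop of the shut lid. About 3 N moves it
- masking_tape: cream roll of masking tape lying flat, 98 mm across, 25 mm high; bystander, not to be disturbed; origin: centre of the underside
- tape_measure: yellow tape measure standing on its edge, 35 x 93 x 67 mm high; bystander, not to be disturbed; origin: centre of the underside
- glue_bottle: standing white squeeze bottle with a black label and red nozzle, 42 mm across, 160 mm high; bystander, not to be disturbed; origin: centre of the underside
- caliper: steel caliper lying flat, 81 x 259 x 14 mm, its length along its y axis; bystander, not to be disturbed; origin: centre of the underside
- jaw: the same aluminium jaw; origin: centre of its underside, axes as above
Mind the look-alikes: they are no part of the job. Leave any orange look-alike of the rack alone.

How it is judged:
By the outcome, as a careful person would: the job done as asked, in the order asked, and still so for the second after the job is handed in, with the robot touching nothing.
It also fails if it takes over 67 s, if anything falls off the work surface, if the arm or the gripper's body presses on something with over 40 N, if the wrist force passes 120 N, or if a joint passes its speed limit or range.

## Robot

A 6-joint arm with a two-finger parallel gripper is mounted at the origin on a cart in front of the work surface, level with it; the furniture and walls round the work are solid. World frame = base frame: x ahead of the robot, y to its left, z up, the work surface at z = 0. Lengths are in m, angles in rad, forces in N, time in s.
With the tool pointing down it reaches from about 0.25 to 0.775 m from the base axis. Payload 8.9 kg.
Tool frame: the origin (TCP) lies at the very end of the fingers, on their centre line; the grasp point (between the pads) lies 19 mm behind it; z points along the fingers, y is the line along which they close (so a half turn about z gives the same grasp; the last joint's range is limited). The gripper opens to 85 mm and grips with 20 to 120 N. Pads are 22 mm wide; open, the fingers measure 114 mm over their backs; the gripper's body (76 mm by 85 mm) begins 54 mm behind the grasp point. The pads swing forward as they close: fully open they stand 13 mm farther back than shut.
Start: joints at [1.049, 0.291, -0.153, 1.127, 0, 1.431], TCP at [0.196, 0.487, 0.231] pointing down, gripper open.
Joint ranges: [-2.52, 2.52], [-0.91, 1.74], [-1.3, 1.37], [-1.96, 2.02], [-1.52, 1.47], [-3.14, 3.14]. Speed limits (rad/s): [2.22, 2.22, 2.79, 3.14, 3.14, 3.14].

## Interface

Orientations are given as a unit quaternion [w, x, y, z].
In Python, from plant import robot gives the robot as it stands. The module is installed in compiled form; this text tells all that it offers.
- The arm moves only by the tool servo_tool, never from a script. Its argument "moves" is a list of rows, each an object of numbers: "wx", "wy", "wz": the turn, a rotation vector about the tool's x, y, z in degrees; "dx", "dy", "dz": the shift along the tool's x, y, z in mm; "grip": the opening, from -1 (shut) to 1 (fully open). A call has 1 to 20 rows; each row is the pose to reach, as a shift and turn from the pose commanded when the call began, along the tool's axes at that moment; what a row does not reach only later rows make up. A row lasts 1/10 s, in which the tool goes at most 50 mm and 8.59 degrees, less where a joint would pass 70% of its speed; a pose out of reach is approached as far as the arm can. A call with a gripper value outside its range is refused whole. The fingers move at their own pace and stop on an object; the grip force is fixed at half the most. Time passes only in rows, so rows that repeat a pose let the fingers close. It gives the time, the measured TCP pose, the force, the opening and the grip force at its end, in the units of the state.
- robot.sense(): the state, without advancing time (a new reading comes with each control period).
- robot.capture(name): name is "side" or "top"; returns a dict with "frame" (384x512x3 uint8, red, green, blue), "depth" (384x512 float32, m along the optical axis (not along the pixel's ray), 0 where there is no reading), "fx", "fy", "cx", "cy" (pixels), "k1" (the pictures are not rectified: a ray, as slopes to the right and down, at radius r is drawn at 1 + k1 r^2 times it, then the intrinsics apply), "position" and "attitude" of the camera in the world. Camera axes: x right, y up, looking along -z (the intrinsics and any distortion apply to the point x, -y, -z); pixel columns grow to the right and rows downward; lengths in m; the calibration is good to about 2 mm. A picture is of the moment at which its call begins.
- robot.close_job(): hands the job in; it is judged then, once.
Trained networks look in a picture, given as the dict that the camera call returned (one of the last four; its "shot" number tells which), for a name from the list of things; names that differ only in an ending like _2 or _b are one class to them, and where a whole thing is asked for, a point or a joint stands for the part that bears it (a point fixed in the world has none). Each returns a list of dicts, best first, with "conf" (0 to 1); they miss things now and then, are a little off and sometimes report something else, mostly with a low value. They report only what shows in the picture. A call takes as long as a camera call. They do not tell look-alikes from the thing itself.
- robot.masks_of(thing, picture): "region" (384x512 bool, what is visible of it) and "extent" ([centre column, centre row, width, height] in pixels, round what is visible of it).
- robot.spot_point(thing, picture): "point" ([column, row] in pixels: a listed point, or the origin of a listed thing).
The state is a dict: "t": time; "joint_pos": joint angles; "qvel": joint speeds; "effort": joint torques, N m; "ee_pos": TCP position; "eef_rot": TCP orientation; "ft_force": force on the tool from outside, world axes, zero at the start; "wrist_torque": the same for the moment, N m; "width": opening from 0.0 (shut) to 1.0 (fully open); "finger_force": force on a finger pad.
Only numpy, scipy, OpenCV 4.12 (cv2) and the standard library are available. Lean on these libraries where they do the work, as an engineer would, in place of code of your own. Each camera call takes 0.05 s, during which the arm holds its last target. There are 200 camera calls.

## Working session

There is one attempt and no reset: what is moved stays moved. The work goes in short steps, Python scripts to look and compute and a tool call to move; the robot and the scene stay as the last step left them, time stands still between calls to the robot, and variables do not carry over. Pictures are saved under pics/ and viewed, at most 12 in all, crops included, and the job is handed in when it is done.

Besides the shell and the picture viewer there is one more tool, called as a command line: name --argument value ..., lists and objects as JSON in quotes. servo_tool: Moves the arm, as the interface text tells. Its arguments: {"type":"object","properties":{"moves":{"type":"array"}},"required":["moves"]}

```bash
mkdir -p pics; cat > h.py <<'E'
import numpy as np, cv2
from scipy.spatial.transform import Rotation as R
from plant import robot
def q2m(q): return R.from_quat([q[1],q[2],q[3],q[0]]).as_matrix()
def att(p):
    a=np.array(p["attitude"]); return a if a.shape==(3,3) else q2m(a)
def rays(p,uv):
    uv=np.atleast_2d(np.array(uv,float))
    K=np.array([[p["fx"],0,p["cx"]],[0,p["fy"],p["cy"]],[0,0,1]])
    xy=cv2.undistortPoints(uv[:,None],K,np.array([p["k1"],0,0,0,0.]))[:,0]
    return np.c_[xy[:,0],-xy[:,1],-np.ones(len(xy))]@att(p).T
def at_z(p,uv,z):
    d=rays(p,uv); o=np.array(p["position"]); return o+d*((z-o[2])/d[:,2])[:,None]
def cloud(p,mask):
    v,u=np.nonzero(mask&(p["depth"]>0)); return np.array(p["position"])+rays(p,np.c_[u,v])*p["depth"][v,u][:,None]
def proj(p,X):
    c=(np.atleast_2d(X)-np.array(p["position"]))@att(p); x=c[:,0]/-c[:,2]; y=-c[:,1]/-c[:,2]
    f=1+p["k1"]*(x*x+y*y); return np.c_[p["fx"]*x*f+p["cx"],p["fy"]*y*f+p["cy"]]
def save(p,n,crop=None,s=1):
    f=p["frame"][:,:,::-1]
    if crop: a,b,c,d=crop; f=f[b:d,a:c]
    cv2.imwrite("pics/"+n,cv2.resize(f,None,fx=s,fy=s,interpolation=cv2.INTER_CUBIC))
E
python3 - <<'E'
from h import *
np.set_printoptions(precision=3,suppress=True)
ims=[]
for c in("top","side"):
    p=robot.capture(c); ims.append(p); print(c,p["position"],p["attitude"],p["fx"],p["k1"])
    save(p,c+"0.png",s=1.5)
    for n in["rack","jaw","case","lid","bolt","masking_tape","tape_measure","glue_bottle","caliper"]:
        for m in robot.masks_of(n,p)[:3]:
            X=cloud(p,m["region"]); print(" M",n,round(m["conf"],2),np.round(m["extent"]),np.median(X,0) if len(X) else None)
    for n in["rack","jaw_center","case","case_floor","lid_hinge","lid_edge","bolt_grip"]:
        for m in robot.spot_point(n,p)[:3]: print(" P",n,round(m["conf"],2),np.round(m["point"],1))
print(robot.sense())
E
```

```text
top [0.388 0.067 1.366] [-0.696 -0.041  0.048  0.715] 482.1697529732427 -0.049219640198718675
 M rack 0.84 [337. 207.  53.  22.] [ 0.498 -0.17   0.04 ]
 M rack 0.65 [323. 156.  53.  25.] [ 0.653 -0.174  0.014]
 M rack 0.25 [231. 265.  37.  12.] [0.356 0.104 0.061]
 M jaw 0.78 [336. 206.  35.  19.] [ 0.505 -0.2    0.057]
 M case 0.89 [194. 199.  78.  94.] [0.543 0.183 0.011]
 M lid 0.96 [193. 167.  75.  22.] [0.605 0.178 0.171]
 M bolt 0.42 [340. 205.  34.  14.] [ 0.504 -0.198  0.057]
 M masking_tape 0.66 [253. 133.  32.  38.] [0.73  0.027 0.024]
 M masking_tape 0.57 [195. 202.  78.  97.] [0.544 0.183 0.011]
 M tape_measure 0.82 [231. 267.  39.  16.] [0.355 0.104 0.06 ]
 M glue_bottle 0.96 [105. 141.  26.  21.] [0.687 0.43  0.104]
 M glue_bottle 0.34 [194. 166.  79.  27.] [0.605 0.177 0.167]
 M caliper 0.98 [316. 264.  92.  29.] [ 0.356 -0.082  0.004]
 P rack 0.84 [335.2 204.9]
 P rack 0.64 [318.4 159.3]
 P jaw_center 0.63 [335.6 206.6]
 P case 0.95 [200.4 205.6]
 P case_floor 0.93 [195.9 207.3]
 P case_floor 0.63 [198.  176.4]
 P lid_hinge 0.65 [198.2 177.4]
 P lid_hinge 0.39 [333.3 
[... 979 characters left out ...]
case 0.76 [251.5 174. ]
 P case_floor 0.83 [255.3 175.6]
 P lid_hinge 0.98 [272.4 158.8]
 P lid_edge 0.88 [284.3 126.5]
 P lid_edge 0.54 [287.8 262.8]
 P bolt_grip 0.65 [272.7 159.6]
 P bolt_grip 0.51 [231.  183.5]
 P bolt_grip 0.3 [283.3 123.3]
{'t': 1.7, 'joint_pos': array([ 1.049,  0.291, -0.153,  1.127,  0.   ,  1.432]), 'qvel': array([-0.001,  0.   ,  0.002, -0.001, -0.   , -0.002]), 'effort': array([  0.001, -53.702,  33.164,   0.002,  -0.   ,  -0.   ]), 'ee_pos': array([0.196, 0.487, 0.231]), 'eef_rot': array([-0.   ,  0.19 ,  0.982, -0.   ]), 'ft_force': array([ 0.542, -0.388,  0.051]), 'wrist_torque': array([-0.017,  0.034,  0.016]), 'finger_force': 0.0, 'width': 0.9973928738363922}
```

View images.

View pics/top0.png

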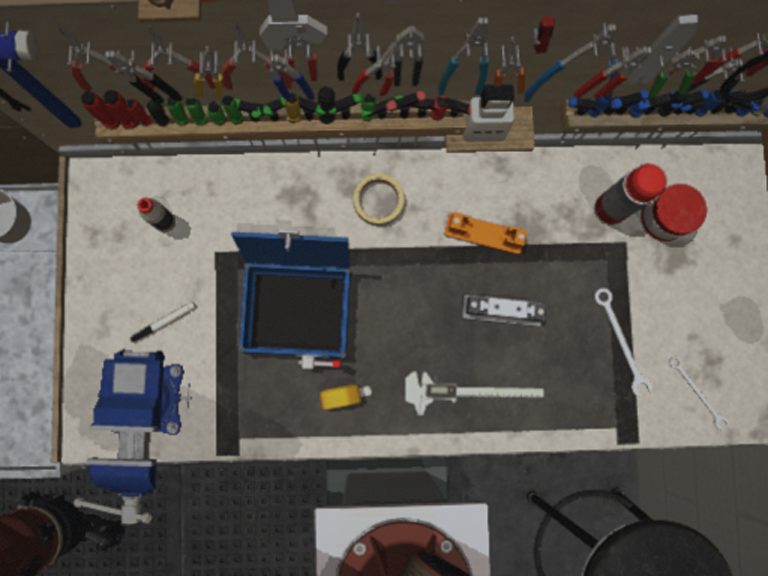

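View pics/side0.png

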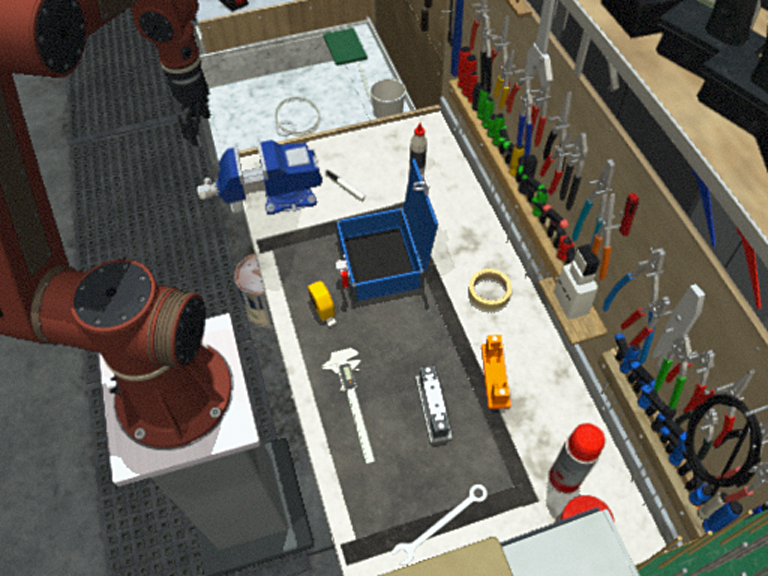

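The grey rack with the bright jaw is at about (337,206) in the top image. The orange rack at (323,156) is the empty look-alike. The open case is at (194,200), and the red bolt handle is at about (224,242). I'll confirm in one crop and fit the poses.

```bash
python3 - <<'E'
from h import *
np.set_printoptions(precision=4,suppress=True)
p=robot.capture("top"); s=robot.capture("side")
a=cv2.resize(p["frame"][130:255,140:380],None,fx=3.2,fy=3.2,interpolation=cv2.INTER_CUBIC)
cv2.imwrite("pics/crop1.png",a[:,:,::-1])
import pickle; pickle.dump((p,s),open("ps.pkl","wb"))
def rect(X):
    (c,wh,an)=cv2.minAreaRect((X[:,:2]*1000).astype(np.float32)); return np.array(c)/1000,np.array(wh),an
full=np.ones(p["depth"].shape,bool)
for n,q in(("top",p),("side",s)):
    X=cloud(q,full)
    J=X[(abs(X[:,0]-.5)<.06)&(abs(X[:,1]+.2)<.1)]
    print(n,"bench",np.median(J[J[:,2]<.01,2]))
    for lo,hi in((.045,.07),(.008,.07)):
        Q=J[(J[:,2]>lo)&(J[:,2]<hi)]; print(" rack",lo,len(Q),np.median(Q[:,2]),Q.mean(0),*rect(Q))
    C=X[(X[:,0]>.42)&(X[:,0]<.66)&(X[:,1]>.05)&(X[:,1]<.31)]
    Q=C[(C[:,2]>.057)&(C[:,2]<.072)&(C[:,0]<.585)]; print(" rim",len(Q),*rect(Q),Q[:,:2].min(0),Q[:,:2].max(0))
    L=C[C[:,2]>.09]; L=L[L[:,0]>.55]; m=L.mean(0); w=np.linalg.svd(L-m,full_matrices=0)[2]; print(" lid",m,w[2],w[0],L.min(0),L.max(0))
    B=X[(X[:,0]>.4)&(X[:,0]<.5)&(X[:,1]>.06)&(X[:,1]<.2)&(X[:,2]>.085)&(X[:,2]<.11)]; print(" bolt",len(B),B.mean(0) if len(B) else 0, rect(B) if len(B) else 0)
    hsv=cv2.cvtColor(q["frame"],cv2.COLOR_RGB2HSV); uv=proj(q,[[.45,.11,.09]])[0]
    red=((hsv[...,0]<8)|(hsv[...,0]>172))&(hsv[...,1]>130)&(hsv[...,2]>70)
    vv,uu=np.nonzero(red); k=np.hypot(uu-uv[0],vv-uv[1])<25; print(" red",k.sum(),uu[k].mean() if k.any() else 0,vv[k].mean() if k.any() else 0)
    if k.any():
        mk=np.zeros(full.shape,bool); mk[vv[k],uu[k]]=1; Y=cloud(q,mk); print(np.c_[Y][np.argsort(-Y[:,2])][:12])
E
```

```text
top bench 0.002210521819485889
 rack 0.045 557 0.056165435515507456 [ 0.5058 -0.2001  0.0558] [ 0.5062 -0.2003] [138.6669  30.6024] 82.25848388671875
 rack 0.008 874 0.05315042697525685 [ 0.5036 -0.1958  0.0416] [ 0.5035 -0.197 ] [110.562  190.8342] 1.3967217206954956
 rim 510 [0.5075 0.1869] [191.6228 169.2943] 85.60746002197266 [0.4209 0.0852] [0.585 0.288]
 lid [0.6061 0.1783 0.1755] [-0.9887  0.0767  0.129 ] [-0.0763 -0.9971  0.0078] [0.5879 0.0841 0.0902] [0.6243 0.2744 0.2575]
 bolt 20 [0.4125 0.1122 0.102 ] (array([0.4125, 0.1122]), array([10.5842,  7.8671]), 88.3392562866211)
 red 25 224.0 242.0
[[0.4112 0.1147 0.1064]
 [0.4138 0.1146 0.1064]
 [0.4136 0.1095 0.1055]
 [0.411  0.107  0.1037]
 [0.4162 0.1069 0.1036]
 [0.4085 0.1096 0.1035]
 [0.4139 0.1174 0.1029]
 [0.4163 0.1095 0.1026]
 [0.4087 0.1175 0.1022]
 [0.4087 0.1149 0.1021]
 [0.4086 0.1123 0.102 ]
 [0.4165 0.1174 0.1014]]
side bench 0.0030769072129557262
 rack 0.045 461 0.05643690649199917 [ 0.5066 -0.2069  0.0561] [ 0.5077 -0.2023] [140.4823  31.0296] 82.3965835571289
 rack 0.008 766 0.05268781084428442 [ 0.5019 -0.212   0.0405] [ 0.4994 -0.2003] [115.9185 198.7666] 0.645947277545929
 rim 384 [0.5067 0.1853] [197.3109 169.1144] 85.76110076904297 [0.4205 0.0808] [0.5849 0.2875]
 lid [0.606  0.1677 0.1723] [-0.9899  0.071   0.1225] [-0.079  -0.995  -0.0617] [0.5882 0.0788 0.0902] [0.6287 0.2765 0.257 ]
 bolt 27 [0.4132 0.1082 0.096 ] (array([0.4137, 0.1094]), array([11.5048, 16.2608]), 5.081674098968506)
 red 44 229.45454545454547 185.97727272727272
[[0.4101 0.1077 0.1064]
 [0.4092 0.1049 0.1052]
 [0.4125 0.1053 0.1031]
 [0.4157 0.1167 0.103 ]
 [0.4179 0.1129 0.1016]
 [0.4118 0.1152 0.1012]
 [0.4159 0.1058 0.1008]
 [0.415  0.1146 0.1005]
 [0.4139 0.111  0.1003]
 [0.4089 0.1054 0.099 ]
 [0.4121 0.1052 0.0978]
 [0.4154 0.1053 0.0961]]
```

View pics/crop1.png

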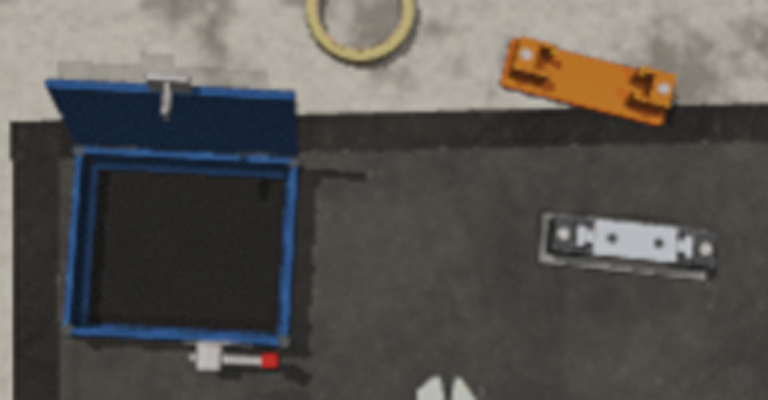

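The crop confirms the target: the bright jaw sits in the grey rack at crop (628,240), and the orange rack at (588,82) is empty. Next I refine the case pose and work out the approach.

```bash
cat >> h.py <<'E'
def plan(target,xdir_deg=None,s=None):
    """tool-frame shift (mm) and wz turn (deg) to target TCP; closing line (tool y) along world angle xdir_deg"""
    s=s or robot.sense(); M=q2m(s["eef_rot"]); d=M.T@(np.array(target)-s["ee_pos"])*1000
    w=None
    if xdir_deg is not None:
        a=np.degrees(np.arctan2(M[1,1],M[0,1])); w=-((xdir_deg-a+90)%180-90)  # tool z down
    return np.round(d,1),w
E
python3 - <<'E'
from h import *
import pickle
np.set_printoptions(precision=4,suppress=True)
p,s=pickle.load(open("ps.pkl","rb"))
th=np.radians(-4.3); A=np.array([[np.cos(th),np.sin(th)],[-np.sin(th),np.cos(th)]]) # world->case axes
full=np.ones(p["depth"].shape,bool)
for q in(p,s):
    X=cloud(q,full); C=X[(X[:,0]>.38)&(X[:,0]<.70)&(X[:,1]>.05)&(X[:,1]<.31)]; Y=np.c_[C[:,:2]@A.T,C[:,2]]
    rim=Y[(Y[:,2]>.055)&(Y[:,2]<.076)]
    h,e=np.histogram(rim[:,0],np.arange(.38,.6,.004)); print("x",dict((round(e[i],3),h[i]) for i in range(len(h)) if h[i]))
    r2=rim[(rim[:,0]>.45)&(rim[:,0]<.55)]; h,e=np.histogram(r2[:,1],np.arange(.1,.34,.004)); print("y",dict((round(e[i],3),h[i]) for i in range(len(h)) if h[i]), r2[r2[:,1]<.2].mean(0), r2[r2[:,1]>.25].mean(0))
    L=Y[(Y[:,2]>.1)&(Y[:,0]>.54)]; pl=L[L[:,2]<.22]; print("lid x~z",np.polyfit(pl[:,2],pl[:,0],1),"y",pl[:,1].min(),pl[:,1].max(),"zmax",L[:,2].max(), "tab", L[L[:,2]>.235].mean(0))
    B=Y[(Y[:,2]>.085)&(Y[:,2]<.12)&(Y[:,0]<.45)]; print("bolt",B.mean(0))
st=robot.sense(); print(q2m(st["eef_rot"])); print(plan([.507,-.2013,.10],-7.7))
E
```

```text
x {np.float64(0.392): np.int64(8), np.float64(0.396): np.int64(19), np.float64(0.4): np.int64(29), np.float64(0.404): np.int64(24), np.float64(0.408): np.int64(11), np.float64(0.412): np.int64(25), np.float64(0.416): np.int64(89), np.float64(0.42): np.int64(86), np.float64(0.424): np.int64(8), np.float64(0.428): np.int64(9), np.float64(0.432): np.int64(8), np.float64(0.436): np.int64(8), np.float64(0.44): np.int64(7), np.float64(0.444): np.int64(6), np.float64(0.448): np.int64(5), np.float64(0.452): np.int64(7), np.float64(0.456): np.int64(7), np.float64(0.46): np.int64(7), np.float64(0.464): np.int64(8), np.float64(0.468): np.int64(8), np.float64(0.472): np.int64(10), np.float64(0.476): np.int64(7), np.float64(0.48): np.int64(10), np.float64(0.484): np.int64(4), np.float64(0.488): np.int64(9), np.float64(0.492): np.int64(5), np.float64(0.496): np.int64(8), np.float64(0.5): np.int64(6), np.float64(0.504): np.int64(9), np.float64(0.508): np.int64(6), np.float64(0.512): np.int64(9), np.float64(0.516): np.int64(8), np.float64(0.52): np.int64(8), np.float64(0.524): np.int64(7), np.float6
[... 2270 characters left out ...]
), np.float64(0.58): np.int64(15), np.float64(0.584): np.int64(2)}
y {np.float64(0.124): np.int64(30), np.float64(0.128): np.int64(46), np.float64(0.132): np.int64(16), np.float64(0.136): np.int64(1), np.float64(0.304): np.int64(2), np.float64(0.308): np.int64(35), np.float64(0.312): np.int64(35), np.float64(0.316): np.int64(16), np.float64(0.32): np.int64(1)} [0.4987 0.1295 0.0639] [0.4998 0.313  0.0642]
lid x~z [0.1229 0.5704] y 0.12507438142923002 0.3194141947514037 zmax 0.25702860459915655 tab [0.5977 0.2205 0.2477]
bolt [0.404  0.1389 0.096 ]
[[-0.9276  0.3735  0.    ]
 [ 0.3735  0.9276 -0.    ]
 [-0.     -0.     -1.    ]]
(array([-545.5, -522.3,  131.3]), np.float64(75.76597369205962))
```

servo_tool --moves '[{"dx": -30, "dy": -30, "dz": 0, "wz": 5, "grip": 1}, {"dx": -60, "dy": -60, "dz": 0, "wz": 10, "grip": 1}, {"dx": -90, "dy": -87, "dz": 10, "wz": 15, "grip": 1}, {"dx": -120, "dy": -115, "dz": 10, "wz": 20, "grip": 1}, {"dx": -150, "dy": -144, "dz": 15, "wz": 25, "grip": 1}, {"dx": -180, "dy": -172, "dz": 20, "wz": 30, "grip": 1}, {"dx": -210, "dy": -201, "dz": 25, "wz": 35, "grip": 1}, {"dx": -240, "dy": -230, "dz": 30, "wz": 40, "grip": 1}, {"dx": -270, "dy": -259, "dz": 35, "wz": 45, "grip": 1}, {"dx": -300, "dy": -287, "dz": 40, "wz": 50, "grip": 1}, {"dx": -330, "dy": -316, "dz": 50, "wz": 55, "grip": 1}, {"dx": -360, "dy": -345, "dz": 50, "wz": 60, "grip": 1}, {"dx": -390, "dy": -373, "dz": 50, "wz": 65, "grip": 1}, {"dx": -420, "dy": -402, "dz": 50, "wz": 70, "grip": 1}, {"dx": -450, "dy": -431, "dz": 60, "wz": 75.8, "grip": 1}, {"dx": -480, "dy": -460, "dz": 70, "wz": 75.8, "grip": 1}, {"dx": -510, "dy": -488, "dz": 80, "wz": 75.8, "grip": 1}, {"dx": -530, "dy": -508, "dz": 90, "wz": 75.8, "grip": 1}, {"dx": -545.5, "dy": -522.3, "dz": 100, "wz": 75.8, "grip": 1}, {"dx": -545.5, "dy": -522.3, "dz": 110, "wz": 75.8, "grip": 1}]'

```text
invalid input at $.moves[0]: expected keys wx, wy, wz, dx, dy, dz, grip
```

```bash
python3 - <<'E'
from h import *
np.set_printoptions(precision=4,suppress=True)
s=robot.sense(); print(s["t"],s["ee_pos"],q2m(s["eef_rot"])[:,1],s["ft_force"],s["joint_pos"])
print(plan([.507,-.2013,.020],-7.7))
p=robot.capture("side"); save(p,"side1.png",(220,190,360,320),5)
E
```

```text
1.8 [0.1961 0.487  0.2313] [ 0.3735  0.9276 -0.    ] [-0.6383  0.3348 -0.5338] [ 1.0487  0.2907 -0.1534  1.1267 -0.      1.4315]
(array([-545.5, -522.3,  211.3]), np.float64(75.76597369205962))
```

View pics/side1.png

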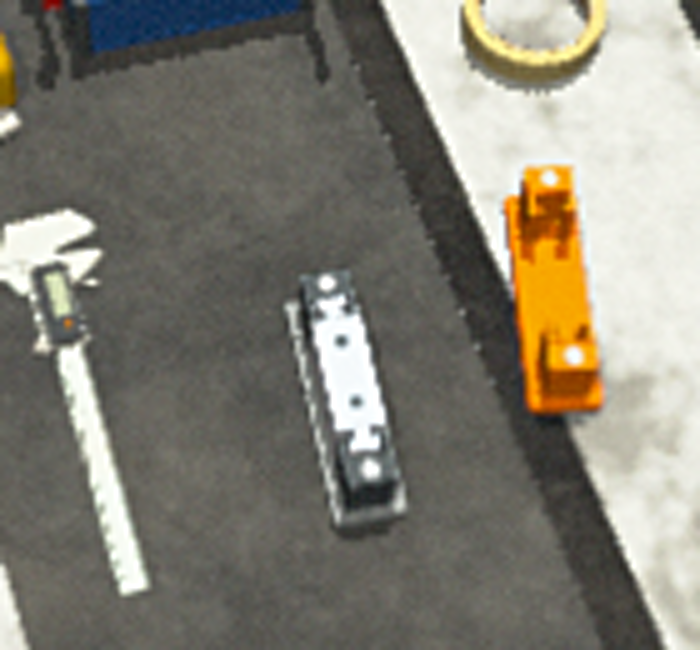

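The crop shows the jaw in the grey rack at crop (350,390), the same as before, because the arm has not moved. All keys are required in each row.

servo_tool --moves '[{"wx": 0, "wy": 0, "dx": -30, "dy": -30, "dz": 0, "wz": 5, "grip": 1}, {"wx": 0, "wy": 0, "dx": -60, "dy": -60, "dz": 0, "wz": 10, "grip": 1}, {"wx": 0, "wy": 0, "dx": -90, "dy": -87, "dz": 10, "wz": 15, "grip": 1}, {"wx": 0, "wy": 0, "dx": -120, "dy": -115, "dz": 10, "wz": 20, "grip": 1}, {"wx": 0, "wy": 0, "dx": -150, "dy": -144, "dz": 15, "wz": 25, "grip": 1}, {"wx": 0, "wy": 0, "dx": -180, "dy": -172, "dz": 20, "wz": 30, "grip": 1}, {"wx": 0, "wy": 0, "dx": -210, "dy": -201, "dz": 25, "wz": 35, "grip": 1}, {"wx": 0, "wy": 0, "dx": -240, "dy": -230, "dz": 30, "wz": 40, "grip": 1}, {"wx": 0, "wy": 0, "dx": -270, "dy": -259, "dz": 35, "wz": 45, "grip": 1}, {"wx": 0, "wy": 0, "dx": -300, "dy": -287, "dz": 40, "wz": 50, "grip": 1}, {"wx": 0, "wy": 0, "dx": -330, "dy": -316, "dz": 50, "wz": 55, "grip": 1}, {"wx": 0, "wy": 0, "dx": -360, "dy": -345, "dz": 50, "wz": 60, "grip": 1}, {"wx": 0, "wy": 0, "dx": -390, "dy": -373, "dz": 50, "wz": 65, "grip": 1}, {"wx": 0, "wy": 0, "dx": -420, "dy": -402, "dz": 50, "wz": 70, "grip": 1}, {"wx": 0, "wy": 0, "dx": -450, "dy": -431, "dz": 60, "wz": 75.8, "grip": 1}, {"wx": 0, "wy": 0, "dx": -480, "dy": -460, "dz": 70, "wz": 75.8, "grip": 1}, {"wx": 0, "wy": 0, "dx": -510, "dy": -488, "dz": 80, "wz": 75.8, "grip": 1}, {"wx": 0, "wy": 0, "dx": -530, "dy": -508, "dz": 90, "wz": 75.8, "grip": 1}, {"wx": 0, "wy": 0, "dx": -545.5, "dy": -522.3, "dz": 100, "wz": 75.8, "grip": 1}, {"wx": 0, "wy": 0, "dx": -545.5, "dy": -522.3, "dz": 110, "wz": 75.8, "grip": 1}]'

```text
t: 3.85
ee_pos: [0.5081, -0.2038, 0.1207]
eef_rot: [0.001, 0.754, 0.657, 0.0]
ft_force: [0.0, 0.2, 0.7]
width: 0.999
finger_force: 0.0
```

```bash
python3 - <<'E'
from h import *
np.set_printoptions(precision=4,suppress=True)
s=robot.sense(); print(s["t"],s["ee_pos"],q2m(s["eef_rot"])[:,1],s["ft_force"],s["joint_pos"])
print(plan([.507,-.2013,.020],-7.7))
p=robot.capture("side"); save(p,"side2.png",(220,190,360,320),5)
E
```

```text
3.85 [ 0.5081 -0.2038  0.1207] [ 0.9906 -0.1368  0.0012] [0.0306 0.1987 0.6794] [-0.5148  0.4178 -0.2737  0.8778 -0.0004  1.1933]
(array([  2.4,  -1.6, 100.7]), np.float64(-0.1618739119800381))
```

View pics/side2.png

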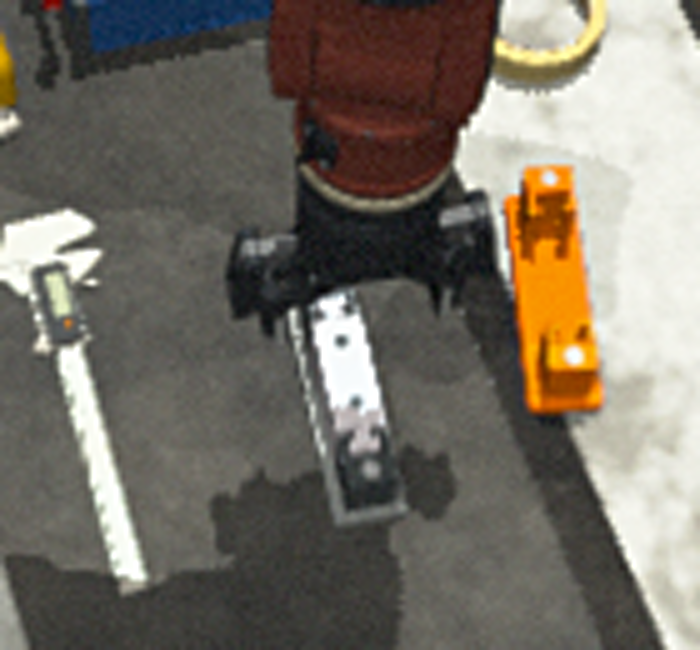

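The open fingers straddle the jaw (fingers at crop x≈265 and 440, jaw between them). I'll descend straight down.

servo_tool --moves '[{"wx": 0, "wy": 0, "wz": 0, "dx": 0, "dy": 0, "dz": 20, "grip": 1}, {"wx": 0, "wy": 0, "wz": 0, "dx": 0, "dy": 0, "dz": 40, "grip": 1}, {"wx": 0, "wy": 0, "wz": 0, "dx": 0, "dy": 0, "dz": 60, "grip": 1}, {"wx": 0, "wy": 0, "wz": 0, "dx": 0, "dy": 0, "dz": 80, "grip": 1}, {"wx": 0, "wy": 0, "wz": 0, "dx": 0, "dy": 0, "dz": 92, "grip": 1}, {"wx": 0, "wy": 0, "wz": 0, "dx": 0, "dy": 0, "dz": 101, "grip": 1}, {"wx": 0, "wy": 0, "wz": 0, "dx": 0, "dy": 0, "dz": 101, "grip": 1}, {"wx": 0, "wy": 0, "wz": 0, "dx": 0, "dy": 0, "dz": 101, "grip": 1}]'

```text
t: 4.7
ee_pos: [0.5073, -0.2012, 0.0208]
eef_rot: [0.0, 0.753, 0.658, 0.0]
ft_force: [-0.0, 0.1, 0.4]
width: 0.999
finger_force: 0.0
```

Now I'll close slowly and check the lateral force.

servo_tool --moves '[{"wx": 0, "wy": 0, "wz": 0, "dx": 0, "dy": 0, "dz": 0, "grip": 0.2}, {"wx": 0, "wy": 0, "wz": 0, "dx": 0, "dy": 0, "dz": 0, "grip": 0}, {"wx": 0, "wy": 0, "wz": 0, "dx": 0, "dy": 0, "dz": 0, "grip": -0.1}, {"wx": 0, "wy": 0, "wz": 0, "dx": 0, "dy": 0, "dz": 0, "grip": -0.2}, {"wx": 0, "wy": 0, "wz": 0, "dx": 0, "dy": 0, "dz": 0, "grip": -0.3}, {"wx": 0, "wy": 0, "wz": 0, "dx": 0, "dy": 0, "dz": 0, "grip": -0.4}, {"wx": 0, "wy": 0, "wz": 0, "dx": 0, "dy": 0, "dz": 0, "grip": -0.5}, {"wx": 0, "wy": 0, "wz": 0, "dx": 0, "dy": 0, "dz": 0, "grip": -1}, {"wx": 0, "wy": 0, "wz": 0, "dx": 0, "dy": 0, "dz": 0, "grip": -1}, {"wx": 0, "wy": 0, "wz": 0, "dx": 0, "dy": 0, "dz": 0, "grip": -1}, {"wx": 0, "wy": 0, "wz": 0, "dx": 0, "dy": 0, "dz": 0, "grip": -1}]'

```text
t: 5.8
ee_pos: [0.507, -0.2013, 0.0206]
eef_rot: [0.0, 0.753, 0.658, -0.0]
ft_force: [-1.0, 0.9, 5.6]
width: 0.344
finger_force: 59.7
```

```bash
python3 - <<'E'
from h import *
np.set_printoptions(precision=4,suppress=True)
s=robot.sense(); print(s["t"],s["ee_pos"],q2m(s["eef_rot"]),s["ft_force"],s["wrist_torque"],s["width"]*85,s["finger_force"])
E
```

```text
5.8 [ 0.507  -0.2013  0.0206] [[ 0.1346  0.9909  0.    ]
 [ 0.9909 -0.1346 -0.0002]
 [-0.0002  0.0001 -1.    ]] [-1.0059  0.8701  5.5844] [ 0.1324  0.4318 -0.012 ] 29.20845193138797 59.700878262519836
```

Well centred: 29 mm opening, 60 N grip, about 1 N lateral force. Lifting straight up.

servo_tool --moves '[{"wx": 0, "wy": 0, "wz": 0, "dx": 0, "dy": 0, "dz": -2, "grip": -1}, {"wx": 0, "wy": 0, "wz": 0, "dx": 0, "dy": 0, "dz": -5, "grip": -1}, {"wx": 0, "wy": 0, "wz": 0, "dx": 0, "dy": 0, "dz": -9, "grip": -1}, {"wx": 0, "wy": 0, "wz": 0, "dx": 0, "dy": 0, "dz": -14, "grip": -1}, {"wx": 0, "wy": 0, "wz": 0, "dx": 0, "dy": 0, "dz": -20, "grip": -1}, {"wx": 0, "wy": 0, "wz": 0, "dx": 0, "dy": 0, "dz": -27, "grip": -1}, {"wx": 0, "wy": 0, "wz": 0, "dx": 0, "dy": 0, "dz": -35, "grip": -1}, {"wx": 0, "wy": 0, "wz": 0, "dx": 0, "dy": 0, "dz": -43, "grip": -1}, {"wx": 0, "wy": 0, "wz": 0, "dx": 0, "dy": 0, "dz": -52, "grip": -1}, {"wx": 0, "wy": 0, "wz": 0, "dx": 0, "dy": 0, "dz": -65, "grip": -1}, {"wx": 0, "wy": 0, "wz": 0, "dx": 0, "dy": 0, "dz": -80, "grip": -1}, {"wx": 0, "wy": 0, "wz": 0, "dx": 0, "dy": 0, "dz": -100, "grip": -1}, {"wx": 0, "wy": 0, "wz": 0, "dx": 0, "dy": 0, "dz": -120, "grip": -1}, {"wx": 0, "wy": 0, "wz": 0, "dx": 0, "dy": 0, "dz": -130, "grip": -1}, {"wx": 0, "wy": 0, "wz": 0, "dx": 0, "dy": 0, "dz": -130, "grip": -1}]'

```text
t: 7.3
ee_pos: [0.5079, -0.2017, 0.1518]
eef_rot: [0.001, 0.753, 0.658, 0.0]
ft_force: [-0.1, -1.3, -4.5]
width: 0.345
finger_force: 59.7
```

```bash
python3 - <<'E'
from h import *
np.set_printoptions(precision=4,suppress=True)
s=robot.sense(); print(s["t"],s["ee_pos"],s["ft_force"],s["wrist_torque"],s["width"]*85,s["finger_force"])
C=np.array([.5123,.1844])-np.array([np.cos(np.radians(4.3)),-np.sin(np.radians(4.3))])*.012
print(C,plan([*C,.15],-4.3))
p=robot.capture("side"); save(p,"side3.png",(180,130,370,310),3)
E
```

```text
7.3 [ 0.5079 -0.2017  0.1518] [-0.0629 -1.2612 -4.4666] [ 0.0414  0.0113 -0.0107] 29.323201133458287 59.65894639492035
[0.5003 0.1853] (array([382.5, -59.6,   1.3]), np.float64(-3.431533454076799))
```

View pics/side3.png

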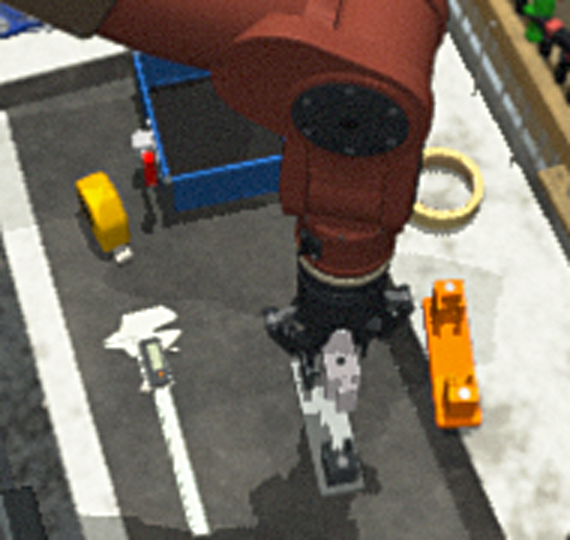

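The jaw hangs clear of the rack (crop 340,370) and the rack is still in place. Carrying it over the case.

servo_tool --moves '[{"wx": 0, "wy": 0, "wz": -0.3, "dx": 10, "dy": -1.5, "dz": -5, "grip": -1}, {"wx": 0, "wy": 0, "wz": -0.6, "dx": 30, "dy": -5, "dz": -5, "grip": -1}, {"wx": 0, "wy": 0, "wz": -1, "dx": 60, "dy": -10, "dz": -5, "grip": -1}, {"wx": 0, "wy": 0, "wz": -1.3, "dx": 95, "dy": -15, "dz": -5, "grip": -1}, {"wx": 0, "wy": 0, "wz": -1.6, "dx": 130, "dy": -20, "dz": -5, "grip": -1}, {"wx": 0, "wy": 0, "wz": -2, "dx": 165, "dy": -26, "dz": -5, "grip": -1}, {"wx": 0, "wy": 0, "wz": -2.3, "dx": 200, "dy": -31, "dz": -5, "grip": -1}, {"wx": 0, "wy": 0, "wz": -2.6, "dx": 235, "dy": -37, "dz": -5, "grip": -1}, {"wx": 0, "wy": 0, "wz": -3, "dx": 270, "dy": -42, "dz": -5, "grip": -1}, {"wx": 0, "wy": 0, "wz": -3.4, "dx": 305, "dy": -48, "dz": -5, "grip": -1}, {"wx": 0, "wy": 0, "wz": -3.4, "dx": 335, "dy": -53, "dz": -5, "grip": -1}, {"wx": 0, "wy": 0, "wz": -3.4, "dx": 360, "dy": -57, "dz": -5, "grip": -1}, {"wx": 0, "wy": 0, "wz": -3.4, "dx": 375, "dy": -59, "dz": -2, "grip": -1}, {"wx": 0, "wy": 0, "wz": -3.4, "dx": 382.5, "dy": -59.6, "dz": 0, "grip": -1}, {"wx": 0, "wy": 0, "wz": -3.4, "dx": 382.5, "dy": -59.6, "dz": 0, "grip": -1}]'

```text
t: 8.85
ee_pos: [0.4989, 0.1861, 0.1495]
eef_rot: [-0.0, 0.733, 0.68, -0.001]
ft_force: [-0.4, -0.1, -4.6]
width: 0.346
finger_force: 59.7
```

```bash
python3 - <<'E'
from h import *
np.set_printoptions(precision=4,suppress=True)
s=robot.sense(); print(s["t"],s["ee_pos"],s["ft_force"],s["width"]*85,s["joint_pos"])
print(plan([.5003,.1853,.014],-4.3))
p=robot.capture("side"); save(p,"side4.png",(180,60,350,210),4)
E
```

```text
8.85 [0.4989 0.1861 0.1495] [-0.4015 -0.1289 -4.5925] 29.414811908471627 [ 0.2198  0.366  -0.2704  0.9357 -0.0001  1.8652]
(array([ -0.6,   1.6, 135.5]), np.float64(0.0246235168478961))
```

View pics/side4.png

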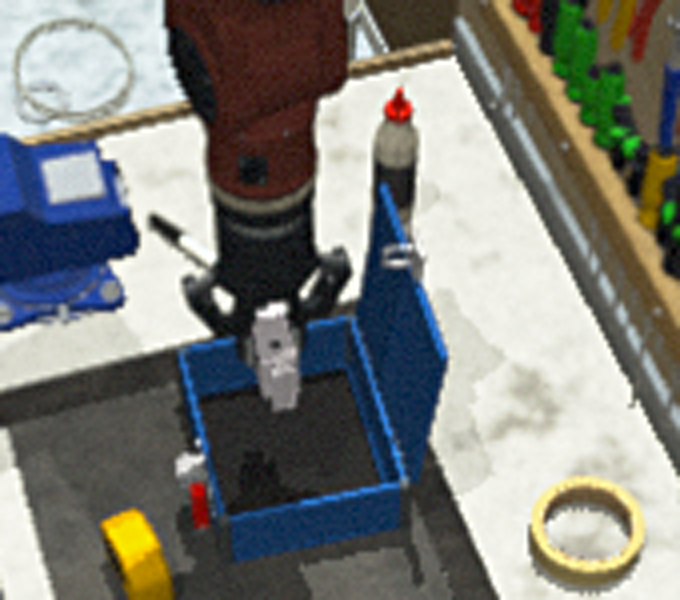

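The jaw hangs centred over the open case, and the lid stands well clear. Lowering.

servo_tool --moves '[{"wx": 0, "wy": 0, "wz": 0, "dx": 0, "dy": 0, "dz": 12, "grip": -1}, {"wx": 0, "wy": 0, "wz": 0, "dx": 0, "dy": 0, "dz": 30, "grip": -1}, {"wx": 0, "wy": 0, "wz": 0, "dx": 0, "dy": 0, "dz": 52, "grip": -1}, {"wx": 0, "wy": 0, "wz": 0, "dx": 0, "dy": 0, "dz": 74, "grip": -1}, {"wx": 0, "wy": 0, "wz": 0, "dx": 0, "dy": 0, "dz": 95, "grip": -1}, {"wx": 0, "wy": 0, "wz": 0, "dx": 0, "dy": 0, "dz": 112, "grip": -1}, {"wx": 0, "wy": 0, "wz": 0, "dx": 0, "dy": 0, "dz": 123, "grip": -1}, {"wx": 0, "wy": 0, "wz": 0, "dx": 0, "dy": 0, "dz": 130, "grip": -1}, {"wx": 0, "wy": 0, "wz": 0, "dx": 0, "dy": 0, "dz": 133, "grip": -1}, {"wx": 0, "wy": 0, "wz": 0, "dx": 0, "dy": 0, "dz": 134, "grip": -1}, {"wx": 0, "wy": 0, "wz": 0, "dx": 0, "dy": 0, "dz": 134, "grip": -1}, {"wx": 0, "wy": 0, "wz": 0, "dx": 0, "dy": 0, "dz": 134, "grip": -1}]'

```text
t: 10.1
ee_pos: [0.4999, 0.1859, 0.0169]
eef_rot: [0.0, 0.733, 0.68, 0.0]
ft_force: [-0.1, 0.4, -4.9]
width: 0.342
finger_force: 59.8
```

servo_tool --moves '[{"wx": 0, "wy": 0, "wz": 0, "dx": 0, "dy": 0, "dz": 0.5, "grip": -1}, {"wx": 0, "wy": 0, "wz": 0, "dx": 0, "dy": 0, "dz": 1, "grip": -1}, {"wx": 0, "wy": 0, "wz": 0, "dx": 0, "dy": 0, "dz": 1.5, "grip": -1}, {"wx": 0, "wy": 0, "wz": 0, "dx": 0, "dy": 0, "dz": 2, "grip": -1}, {"wx": 0, "wy": 0, "wz": 0, "dx": 0, "dy": 0, "dz": 2, "grip": -1}, {"wx": 0, "wy": 0, "wz": 0, "dx": 0, "dy": 0, "dz": 2, "grip": -1}]'

```text
t: 10.7
ee_pos: [0.4995, 0.1858, 0.0146]
eef_rot: [0.0, 0.733, 0.68, 0.0]
ft_force: [-1.7, -0.6, 1.7]
width: 0.344
finger_force: 60.5
```

Floor contact: the weight is off the wrist. Release, then rise straight up.

servo_tool --moves '[{"wx": 0, "wy": 0, "wz": 0, "dx": 0, "dy": 0, "dz": 0, "grip": -0.25}, {"wx": 0, "wy": 0, "wz": 0, "dx": 0, "dy": 0, "dz": 0, "grip": -0.2}, {"wx": 0, "wy": 0, "wz": 0, "dx": 0, "dy": 0, "dz": 0, "grip": 0}, {"wx": 0, "wy": 0, "wz": 0, "dx": 0, "dy": 0, "dz": 0, "grip": 0.1}, {"wx": 0, "wy": 0, "wz": 0, "dx": 0, "dy": 0, "dz": 0, "grip": 0.1}, {"wx": 0, "wy": 0, "wz": 0, "dx": 0, "dy": 0, "dz": 0, "grip": 0.1}, {"wx": 0, "wy": 0, "wz": 0, "dx": 0, "dy": 0, "dz": -5, "grip": 0.1}, {"wx": 0, "wy": 0, "wz": 0, "dx": 0, "dy": 0, "dz": -15, "grip": 0.1}, {"wx": 0, "wy": 0, "wz": 0, "dx": 0, "dy": 0, "dz": -35, "grip": 0.1}, {"wx": 0, "wy": 0, "wz": 0, "dx": 0, "dy": 0, "dz": -60, "grip": 0.1}, {"wx": 0, "wy": 0, "wz": 0, "dx": 0, "dy": 0, "dz": -100, "grip": 0.1}, {"wx": 0, "wy": 0, "wz": 0, "dx": 0, "dy": 0, "dz": -140, "grip": -1}, {"wx": 0, "wy": 0, "wz": 0, "dx": 0, "dy": 0, "dz": -180, "grip": -1}, {"wx": 0, "wy": 0, "wz": 0, "dx": 0, "dy": 0, "dz": -220, "grip": -1}, {"wx": 0, "wy": 0, "wz": 0, "dx": 0, "dy": 0, "dz": -260, "grip": -1}, {"wx": 0, "wy": 0, "wz": 0, "dx": 0, "dy": 0, "dz": -290, "grip": -1}, {"wx": 0, "wy": 0, "wz": 0, "dx": 0, "dy": 0, "dz": -290, "grip": -1}]'

```text
t: 12.4
ee_pos: [0.5011, 0.1862, 0.3095]
eef_rot: [0.002, 0.733, 0.68, 0.003]
ft_force: [1.3, -0.2, -0.4]
width: 0.001
finger_force: 0.0
```

```bash
python3 - <<'E'
from h import *
np.set_printoptions(precision=4,suppress=True)
s=robot.sense(); print(s["t"],s["ee_pos"],q2m(s["eef_rot"]),s["ft_force"],s["joint_pos"])
p=robot.capture("side"); save(p,"side5.png",(180,60,350,210),4)
th=np.radians(-4.3); Rz=np.array([[np.cos(th),-np.sin(th)],[np.sin(th),np.cos(th)]])
def W(x,y): return np.array([.5123,.1844])+Rz@[x,y]
for x,y,z in((.15,.04,.305),(.15,.04,.20),(.11,.04,.2),(-.06,.04,.074),(-.094,-.12,.085)): print((x,y,z),W(x,y),plan([*W(x,y),z]))
E
```

```text
12.4 [0.5011 0.1862 0.3095] [[ 0.0755  0.9971  0.0077]
 [ 0.9971 -0.0755  0.0017]
 [ 0.0023  0.0075 -1.    ]] [ 1.2554 -0.21   -0.3679] [0.219  0.2735 0.0275 1.3169 0.     1.8654]
(0.15, 0.04, 0.305) [0.6649 0.213 ] (array([ 39.4, 162. ,   2.8]), None)
(0.15, 0.04, 0.2) [0.6649 0.213 ] (array([ 39.2, 161.6, 107.8]), None)
(0.11, 0.04, 0.2) [0.625 0.216] (array([ 39.2, 121.6, 107.6]), None)
(-0.06, 0.04, 0.074) [0.4555 0.2288] (array([ 39. , -49. , 232.9]), None)
(-0.094, -0.12, 0.085) [0.4096 0.0718] (array([-121.1,  -82.9,  221.5]), None)
```

View pics/side5.png

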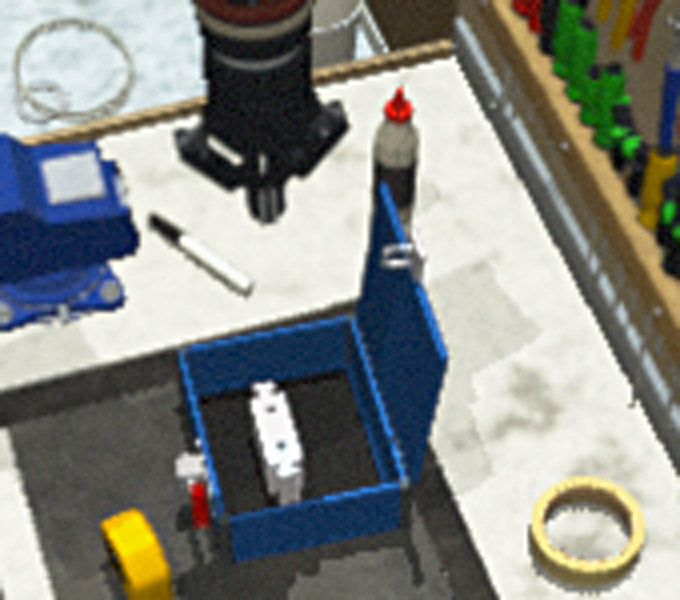

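The jaw stands upright and free in the case at crop (277,440). Next I go over and behind the lid with closed fingers. Tool x is along case y, tool y is along case x.

servo_tool --moves '[{"wx": 0, "wy": 0, "wz": 0, "dx": 8, "dy": 20, "dz": -5, "grip": -1}, {"wx": 0, "wy": 0, "wz": 0, "dx": 18, "dy": 50, "dz": -8, "grip": -1}, {"wx": 0, "wy": 0, "wz": 0, "dx": 30, "dy": 85, "dz": -8, "grip": -1}, {"wx": 0, "wy": 0, "wz": 0, "dx": 40, "dy": 120, "dz": -8, "grip": -1}, {"wx": 0, "wy": 0, "wz": 0, "dx": 50, "dy": 150, "dz": -8, "grip": -1}, {"wx": 0, "wy": 0, "wz": 0, "dx": 55, "dy": 167, "dz": -4, "grip": -1}, {"wx": 0, "wy": 0, "wz": 0, "dx": 55, "dy": 170, "dz": 0, "grip": -1}, {"wx": 0, "wy": 0, "wz": 0, "dx": 55, "dy": 170, "dz": 15, "grip": -1}, {"wx": 0, "wy": 0, "wz": 0, "dx": 55, "dy": 170, "dz": 40, "grip": -1}, {"wx": 0, "wy": 0, "wz": 0, "dx": 55, "dy": 170, "dz": 65, "grip": -1}, {"wx": 0, "wy": 0, "wz": 0, "dx": 55, "dy": 170, "dz": 90, "grip": -1}, {"wx": 0, "wy": 0, "wz": 0, "dx": 55, "dy": 170, "dz": 106, "grip": -1}, {"wx": 0, "wy": 0, "wz": 0, "dx": 55, "dy": 170, "dz": 106, "grip": -1}, {"wx": 0, "wy": 0, "wz": 0, "dx": 55, "dy": 170, "dz": 106, "grip": -1}]'

```text
t: 13.85
ee_pos: [0.6724, 0.2276, 0.1988]
eef_rot: [-0.0, 0.733, 0.68, -0.0]
ft_force: [-0.1, -0.3, -0.8]
width: -0.0
finger_force: 0.0
```

```bash
python3 - <<'E'
from h import *
np.set_printoptions(precision=4,suppress=True)
s=robot.sense(); print(s["t"],s["ee_pos"],s["ft_force"],s["joint_pos"])
th=np.radians(-4.3); Rz=np.array([[np.cos(th),-np.sin(th)],[np.sin(th),np.cos(th)]])
print("case xy",Rz.T@(s["ee_pos"][:2]-[.5123,.1844]))
p=robot.capture("side"); save(p,"side6.png",(200,50,350,200),4)
E
```

```text
13.85 [0.6724 0.2276 0.1988] [-0.0985 -0.3038 -0.7892] [ 0.2236  0.6782  0.3887  1.2818 -0.      1.87  ]
case xy [0.1564 0.0551]
```

View pics/side6.png

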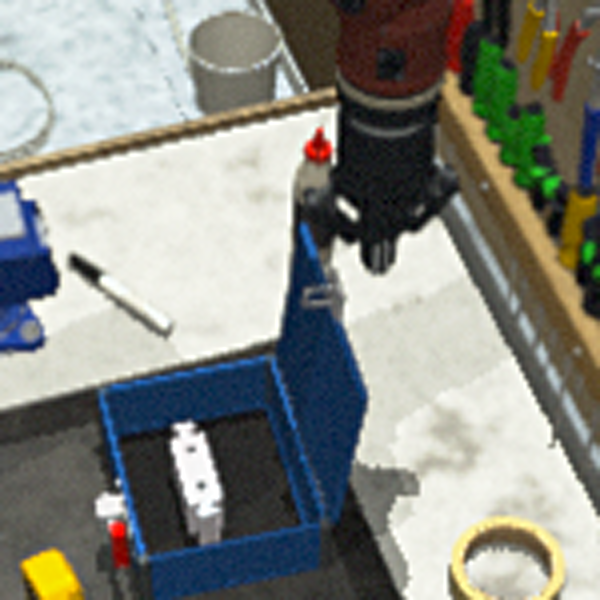

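The fingers are behind the lid with the body above its top edge. Now I sweep the lid along its arc to about 0.3 rad.

servo_tool --moves '[{"wx": 0, "wy": 0, "wz": 0, "dx": 0, "dy": -12, "dz": 0, "grip": -1}, {"wx": 0, "wy": 0, "wz": 0, "dx": 0, "dy": -26, "dz": 0, "grip": -1}, {"wx": 0, "wy": 0, "wz": 0, "dx": 0, "dy": -36, "dz": 0, "grip": -1}, {"wx": 0, "wy": 0, "wz": 0, "dx": 0, "dy": -46, "dz": 0, "grip": -1}, {"wx": 0, "wy": 0, "wz": 0, "dx": 0, "dy": -56, "dz": 1, "grip": -1}, {"wx": 0, "wy": 0, "wz": 0, "dx": 0, "dy": -66, "dz": 2, "grip": -1}, {"wx": 0, "wy": 0, "wz": 0, "dx": 0, "dy": -79, "dz": 3, "grip": -1}, {"wx": 0, "wy": 0, "wz": 0, "dx": 0, "dy": -92, "dz": 5, "grip": -1}, {"wx": 0, "wy": 0, "wz": 0, "dx": 0, "dy": -105, "dz": 9, "grip": -1}, {"wx": 0, "wy": 0, "wz": 0, "dx": 0, "dy": -117, "dz": 13, "grip": -1}, {"wx": 0, "wy": 0, "wz": 0, "dx": 0, "dy": -129, "dz": 19, "grip": -1}, {"wx": 0, "wy": 0, "wz": 0, "dx": 0, "dy": -140, "dz": 25, "grip": -1}, {"wx": 0, "wy": 0, "wz": 0, "dx": 0, "dy": -150, "dz": 33, "grip": -1}, {"wx": 0, "wy": 0, "wz": 0, "dx": 0, "dy": -159, "dz": 42, "grip": -1}, {"wx": 0, "wy": 0, "wz": 0, "dx": 0, "dy": -167, "dz": 52, "grip": -1}, {"wx": 0, "wy": 0, "wz": 0, "dx": 0, "dy": -175, "dz": 63, "grip": -1}, {"wx": 0, "wy": 0, "wz": 0, "dx": 0, "dy": -181, "dz": 74, "grip": -1}, {"wx": 0, "wy": 0, "wz": 0, "dx": 0, "dy": -187, "dz": 86, "grip": -1}, {"wx": 0, "wy": 0, "wz": 0, "dx": 0, "dy": -187, "dz": 86, "grip": -1}]'

```text
t: 15.8
ee_pos: [0.4859, 0.2419, 0.1124]
eef_rot: [-0.0, 0.733, 0.68, -0.0]
ft_force: [-0.2, -0.3, 0.4]
width: -0.001
finger_force: 0.0
```

```bash
python3 - <<'E'
from h import *
np.set_printoptions(precision=4,suppress=True)
s=robot.sense(); print(s["t"],s["ee_pos"],s["ft_force"],s["joint_pos"])
p=robot.capture("side"); save(p,"side7.png",(180,60,350,210),4)
E
```

```text
15.8 [0.4859 0.2419 0.1124] [-0.1507 -0.3098  0.4381] [ 0.3272  0.4198 -0.2954  0.856   0.      1.9733]
```

View pics/side7.png

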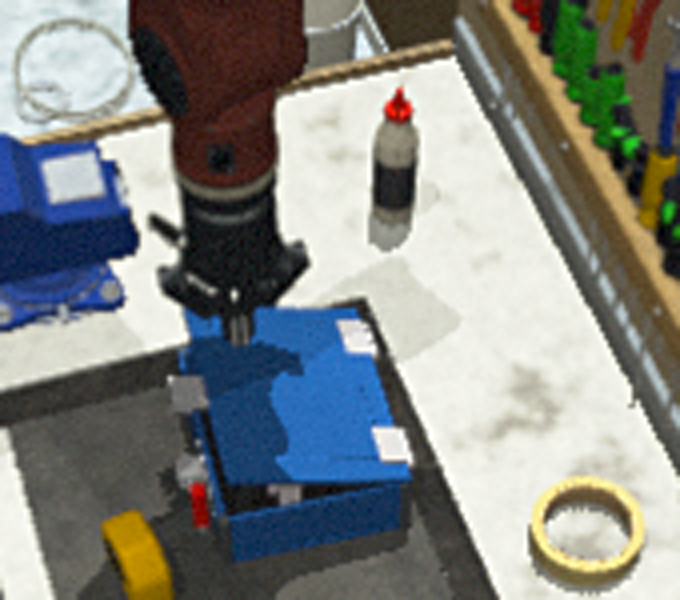

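The lid is nearly down (free edge at crop 195,400). Pressing it shut.

servo_tool --moves '[{"wx": 0, "wy": 0, "wz": 0, "dx": 0, "dy": -3, "dz": 8, "grip": -1}, {"wx": 0, "wy": 0, "wz": 0, "dx": 0, "dy": -5, "dz": 16, "grip": -1}, {"wx": 0, "wy": 0, "wz": 0, "dx": 0, "dy": -7, "dz": 23, "grip": -1}, {"wx": 0, "wy": 0, "wz": 0, "dx": 0, "dy": -8, "dz": 29, "grip": -1}, {"wx": 0, "wy": 0, "wz": 0, "dx": 0, "dy": -8, "dz": 33, "grip": -1}, {"wx": 0, "wy": 0, "wz": 0, "dx": 0, "dy": -8, "dz": 36, "grip": -1}, {"wx": 0, "wy": 0, "wz": 0, "dx": 0, "dy": -8, "dz": 37, "grip": -1}, {"wx": 0, "wy": 0, "wz": 0, "dx": 0, "dy": -8, "dz": 37, "grip": -1}]'

```text
t: 16.65
ee_pos: [0.4786, 0.2425, 0.0752]
eef_rot: [-0.0, 0.733, 0.68, -0.0]
ft_force: [-0.1, -1.0, 0.6]
width: -0.002
finger_force: 0.0
```

servo_tool --moves '[{"wx": 0, "wy": 0, "wz": 0, "dx": 0, "dy": 0, "dz": 0.7, "grip": -1}, {"wx": 0, "wy": 0, "wz": 0, "dx": 0, "dy": 0, "dz": 1.4, "grip": -1}, {"wx": 0, "wy": 0, "wz": 0, "dx": 0, "dy": 0, "dz": 2, "grip": -1}, {"wx": 0, "wy": 0, "wz": 0, "dx": 0, "dy": 0, "dz": 2, "grip": -1}]'

```text
t: 17.05
ee_pos: [0.4789, 0.2426, 0.074]
eef_rot: [0.0, 0.733, 0.68, 0.0]
ft_force: [-1.5, -1.1, 8.0]
width: -0.001
finger_force: 4.0
```

servo_tool --moves '[{"wx": 0, "wy": 0, "wz": 0, "dx": 0, "dy": 0, "dz": 0.7, "grip": -1}, {"wx": 0, "wy": 0, "wz": 0, "dx": 0, "dy": 0, "dz": 1.2, "grip": -1}, {"wx": 0, "wy": 0, "wz": 0, "dx": 0, "dy": 0, "dz": 1.2, "grip": -1}]'

```text
t: 17.35
ee_pos: [0.4789, 0.2426, 0.0739]
eef_rot: [0.0, 0.733, 0.68, 0.001]
ft_force: [-6.7, -2.9, 21.5]
width: -0.001
finger_force: 10.8
```

The lid is firmly shut: 21 N at z = 74 mm. Next, up and across to behind the red bolt handle, on its −y side.

servo_tool --moves '[{"wx": 0, "wy": 0, "wz": 0, "dx": 0, "dy": 0, "dz": -10, "grip": -1}, {"wx": 0, "wy": 0, "wz": 0, "dx": 0, "dy": 0, "dz": -35, "grip": -1}, {"wx": 0, "wy": 0, "wz": 0, "dx": -5, "dy": 0, "dz": -65, "grip": -1}, {"wx": 0, "wy": 0, "wz": 0, "dx": -25, "dy": -8, "dz": -88, "grip": -1}, {"wx": 0, "wy": 0, "wz": 0, "dx": -55, "dy": -18, "dz": -88, "grip": -1}, {"wx": 0, "wy": 0, "wz": 0, "dx": -90, "dy": -30, "dz": -88, "grip": -1}, {"wx": 0, "wy": 0, "wz": 0, "dx": -125, "dy": -42, "dz": -88, "grip": -1}, {"wx": 0, "wy": 0, "wz": 0, "dx": -155, "dy": -52, "dz": -88, "grip": -1}, {"wx": 0, "wy": 0, "wz": 0, "dx": -177, "dy": -56, "dz": -88, "grip": -1}, {"wx": 0, "wy": 0, "wz": 0, "dx": -177, "dy": -56, "dz": -70, "grip": -1}, {"wx": 0, "wy": 0, "wz": 0, "dx": -177, "dy": -56, "dz": -45, "grip": -1}, {"wx": 0, "wy": 0, "wz": 0, "dx": -177, "dy": -56, "dz": -25, "grip": -1}, {"wx": 0, "wy": 0, "wz": 0, "dx": -177, "dy": -56, "dz": -13, "grip": -1}, {"wx": 0, "wy": 0, "wz": 0, "dx": -177, "dy": -56, "dz": -13, "grip": -1}]'

```text
t: 18.75
ee_pos: [0.4084, 0.0702, 0.0841]
eef_rot: [-0.001, 0.733, 0.68, -0.001]
ft_force: [0.0, 1.5, 0.3]
width: -0.003
finger_force: 0.0
```

```bash
python3 - <<'E'
from h import *
np.set_printoptions(precision=4,suppress=True)
s=robot.sense(); print(s["t"],s["ee_pos"],s["ft_force"])
th=np.radians(-4.3); Rz=np.array([[np.cos(th),-np.sin(th)],[np.sin(th),np.cos(th)]])
print("case xy",Rz.T@(s["ee_pos"][:2]-[.5123,.1844]))
p=robot.capture("side"); save(p,"side8.png",(180,100,320,220),5)
E
```

```text
18.75 [0.4084 0.0702 0.0841] [0.0256 1.4627 0.254 ]
case xy [-0.0951 -0.1217]
```

View pics/side8.png

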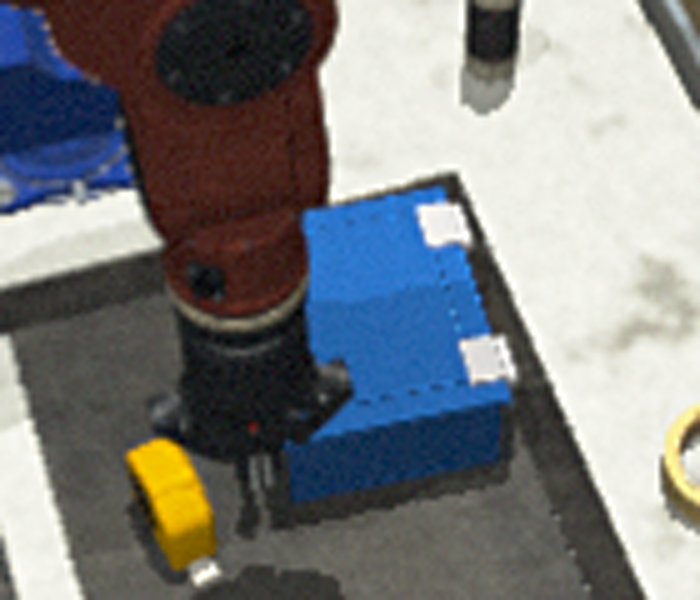

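The lid lies flat shut, and the fingers are at (crop 255,470), just −y of the handle. Pushing along +y.

servo_tool --moves '[{"wx": 0, "wy": 0, "wz": 0, "dx": 8, "dy": 1, "dz": 0, "grip": -1}, {"wx": 0, "wy": 0, "wz": 0, "dx": 15, "dy": 1, "dz": 0, "grip": -1}, {"wx": 0, "wy": 0, "wz": 0, "dx": 20, "dy": 1, "dz": 0, "grip": -1}, {"wx": 0, "wy": 0, "wz": 0, "dx": 25, "dy": 1, "dz": 0, "grip": -1}, {"wx": 0, "wy": 0, "wz": 0, "dx": 30, "dy": 1, "dz": 0, "grip": -1}, {"wx": 0, "wy": 0, "wz": 0, "dx": 35, "dy": 1, "dz": 0, "grip": -1}, {"wx": 0, "wy": 0, "wz": 0, "dx": 40, "dy": 1, "dz": 0, "grip": -1}, {"wx": 0, "wy": 0, "wz": 0, "dx": 45, "dy": 1, "dz": 0, "grip": -1}, {"wx": 0, "wy": 0, "wz": 0, "dx": 49, "dy": 1, "dz": 0, "grip": -1}, {"wx": 0, "wy": 0, "wz": 0, "dx": 50, "dy": 1, "dz": 0, "grip": -1}, {"wx": 0, "wy": 0, "wz": 0, "dx": 50, "dy": 1, "dz": 0, "grip": -1}]'

```text
t: 19.9
ee_pos: [0.414, 0.1204, 0.085]
eef_rot: [-0.0, 0.733, 0.68, 0.0]
ft_force: [0.3, -0.6, 0.4]
width: -0.007
finger_force: 0.0
```

servo_tool --moves '[{"wx": 0, "wy": 0, "wz": 0, "dx": 2, "dy": 0, "dz": 0, "grip": -1}, {"wx": 0, "wy": 0, "wz": 0, "dx": 4, "dy": 0, "dz": 0, "grip": -1}, {"wx": 0, "wy": 0, "wz": 0, "dx": 6, "dy": 0, "dz": 0, "grip": -1}]'

```text
t: 20.2
ee_pos: [0.4143, 0.1249, 0.085]
eef_rot: [0.001, 0.734, 0.68, -0.001]
ft_force: [-1.9, -16.0, 4.6]
width: -0.002
finger_force: 7.7
```

servo_tool --moves '[{"wx": 0, "wy": 0, "wz": 0, "dx": 1, "dy": 0, "dz": 0, "grip": -1}, {"wx": 0, "wy": 0, "wz": 0, "dx": 2, "dy": 0, "dz": 0, "grip": -1}, {"wx": 0, "wy": 0, "wz": 0, "dx": 2, "dy": 0, "dz": 0, "grip": -1}]'

```text
t: 20.5
ee_pos: [0.4142, 0.125, 0.085]
eef_rot: [0.002, 0.734, 0.679, -0.003]
ft_force: [-2.3, -19.6, 6.0]
width: 0.006
finger_force: 9.9
```

It stops hard at about 20 N. Back off, rise and look.

servo_tool --moves '[{"wx": 0, "wy": 0, "wz": 0, "dx": -8, "dy": 0, "dz": 0, "grip": -1}, {"wx": 0, "wy": 0, "wz": 0, "dx": -20, "dy": 0, "dz": 0, "grip": -1}, {"wx": 0, "wy": 0, "wz": 0, "dx": -30, "dy": 0, "dz": -10, "grip": -1}, {"wx": 0, "wy": 0, "wz": 0, "dx": -45, "dy": 0, "dz": -35, "grip": -1}, {"wx": 0, "wy": 0, "wz": 0, "dx": -75, "dy": 0, "dz": -65, "grip": -1}, {"wx": 0, "wy": 0, "wz": 0, "dx": -105, "dy": 0, "dz": -95, "grip": -1}, {"wx": 0, "wy": 0, "wz": 0, "dx": -140, "dy": 0, "dz": -125, "grip": -1}, {"wx": 0, "wy": 0, "wz": 0, "dx": -175, "dy": 0, "dz": -150, "grip": -1}, {"wx": 0, "wy": 0, "wz": 0, "dx": -210, "dy": 0, "dz": -170, "grip": -1}, {"wx": 0, "wy": 0, "wz": 0, "dx": -245, "dy": 0, "dz": -180, "grip": -1}, {"wx": 0, "wy": 0, "wz": 0, "dx": -275, "dy": 0, "dz": -180, "grip": -1}, {"wx": 0, "wy": 0, "wz": 0, "dx": -275, "dy": 0, "dz": -180, "grip": -1}]'

```text
t: 21.7
ee_pos: [0.3938, -0.1494, 0.2661]
eef_rot: [0.001, 0.735, 0.678, 0.0]
ft_force: [0.5, 0.0, -0.8]
width: 0.004
finger_force: 0.0
```

```bash
python3 - <<'E'
from h import *
np.set_printoptions(precision=4,suppress=True)
print(robot.sense()["ee_pos"])
th=np.radians(-4.3); Rz=np.array([[np.cos(th),-np.sin(th)],[np.sin(th),np.cos(th)]]); W=lambda x,y:np.array([.5123,.1844])+Rz@[x,y]
ims=[]
for n in("top","side"):
    q=robot.capture(n); u,v=proj(q,[[*W(-.05,-.02),.07]])[0].astype(int)
    ims.append(cv2.resize(q["frame"][v-40:v+40,u-40:u+40],(390,390),interpolation=cv2.INTER_CUBIC))
    X=cloud(q,np.ones(q["depth"].shape,bool)); Y=np.c_[(X[:,:2]-[.5123,.1844])@Rz,X[:,2]]
    B=Y[(Y[:,2]>.085)&(Y[:,2]<.12)&(abs(Y[:,0]+.094)<.02)&(Y[:,1]>-.12)&(Y[:,1]<.03)]; print(n,"bolt",len(B),B.mean(0) if len(B) else 0)
    L=Y[(abs(Y[:,0])<.06)&(abs(Y[:,1])<.08)]; print("lid plane z=a x+b",np.polyfit(L[:,0],L[:,2],1))
cv2.imwrite("pics/fin.png",np.hstack(ims)[:,:,::-1])
E
```

```text
[ 0.3938 -0.1494  0.2661]
top bolt 25 [-0.094  -0.0488  0.1008]
lid plane z=a x+b [0.0026 0.0755]
side bolt 0 0
lid plane z=a x+b [0.0006 0.0766]
```

View pics/fin.png

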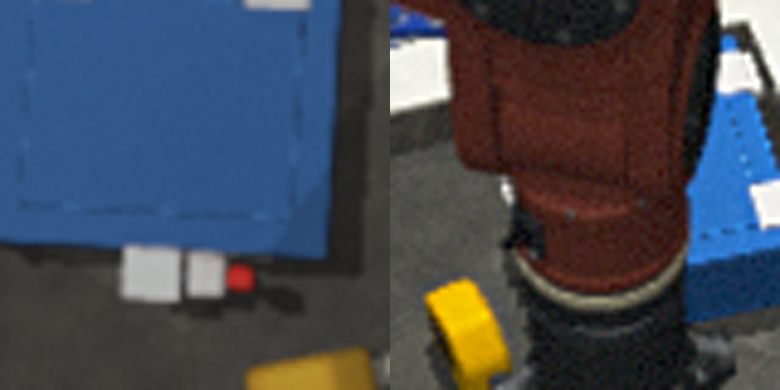

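The top view (left half of the image) shows the lid shut, with the tab at (150,275), the guide at (205,275) and the red handle at (240,278) right by the guide. I measure about 31–32 mm of travel, so I'll push once more, a little harder, to be sure it is at its stop.

servo_tool --moves '[{"wx": 0, "wy": 0, "wz": 0, "dx": 30, "dy": 0, "dz": 0, "grip": -1}, {"wx": 0, "wy": 0, "wz": 0, "dx": 65, "dy": 0, "dz": 10, "grip": -1}, {"wx": 0, "wy": 0, "wz": 0, "dx": 100, "dy": 0, "dz": 30, "grip": -1}, {"wx": 0, "wy": 0, "wz": 0, "dx": 135, "dy": 0, "dz": 55, "grip": -1}, {"wx": 0, "wy": 0, "wz": 0, "dx": 170, "dy": 0, "dz": 85, "grip": -1}, {"wx": 0, "wy": 0, "wz": 0, "dx": 200, "dy": 0, "dz": 115, "grip": -1}, {"wx": 0, "wy": 0, "wz": 0, "dx": 230, "dy": 0, "dz": 145, "grip": -1}, {"wx": 0, "wy": 0, "wz": 0, "dx": 240, "dy": 0, "dz": 168, "grip": -1}, {"wx": 0, "wy": 0, "wz": 0, "dx": 250, "dy": 0, "dz": 178, "grip": -1}, {"wx": 0, "wy": 0, "wz": 0, "dx": 260, "dy": 0, "dz": 180, "grip": -1}, {"wx": 0, "wy": 0, "wz": 0, "dx": 268, "dy": 0, "dz": 180, "grip": -1}, {"wx": 0, "wy": 0, "wz": 0, "dx": 272, "dy": 0, "dz": 180, "grip": -1}, {"wx": 0, "wy": 0, "wz": 0, "dx": 274, "dy": 0, "dz": 180, "grip": -1}, {"wx": 0, "wy": 0, "wz": 0, "dx": 275, "dy": 0, "dz": 180, "grip": -1}, {"wx": 0, "wy": 0, "wz": 0, "dx": 276, "dy": 0, "dz": 180, "grip": -1}, {"wx": 0, "wy": 0, "wz": 0, "dx": 277, "dy": 0, "dz": 180, "grip": -1}, {"wx": 0, "wy": 0, "wz": 0, "dx": 277, "dy": 0, "dz": 180, "grip": -1}]'

```text
t: 23.5
ee_pos: [0.4153, 0.1251, 0.0862]
eef_rot: [0.004, 0.734, 0.679, -0.003]
ft_force: [-1.7, -26.5, 7.7]
width: -0.001
finger_force: 13.6
```

It holds at the same position under 26 N, so the bolt is at its stop. Retreating clear.

servo_tool --moves '[{"wx": 0, "wy": 0, "wz": 0, "dx": -8, "dy": 0, "dz": 0, "grip": -1}, {"wx": 0, "wy": 0, "wz": 0, "dx": -20, "dy": 0, "dz": 0, "grip": -1}, {"wx": 0, "wy": 0, "wz": 0, "dx": -30, "dy": 0, "dz": -10, "grip": -1}, {"wx": 0, "wy": 0, "wz": 0, "dx": -45, "dy": 0, "dz": -35, "grip": -1}, {"wx": 0, "wy": 0, "wz": 0, "dx": -75, "dy": 0, "dz": -65, "grip": -1}, {"wx": 0, "wy": 0, "wz": 0, "dx": -105, "dy": 0, "dz": -95, "grip": -1}, {"wx": 0, "wy": 0, "wz": 0, "dx": -140, "dy": 0, "dz": -125, "grip": -1}, {"wx": 0, "wy": 0, "wz": 0, "dx": -175, "dy": 0, "dz": -150, "grip": -1}, {"wx": 0, "wy": 0, "wz": 0, "dx": -205, "dy": 0, "dz": -170, "grip": -0.5}, {"wx": 0, "wy": 0, "wz": 0, "dx": -225, "dy": 0, "dz": -180, "grip": 0}, {"wx": 0, "wy": 0, "wz": 0, "dx": -230, "dy": 0, "dz": -180, "grip": 0}, {"wx": 0, "wy": 0, "wz": 0, "dx": -230, "dy": 0, "dz": -180, "grip": 0}, {"wx": 0, "wy": 0, "wz": 0, "dx": -230, "dy": 0, "dz": -180, "grip": 0}]'

```text
t: 24.8
ee_pos: [0.3971, -0.0987, 0.2648]
eef_rot: [-0.001, 0.733, 0.68, 0.0]
ft_force: [0.0, -0.4, -0.1]
width: 0.5
finger_force: 0.0
```

```bash
python3 - <<'E'
from h import *
np.set_printoptions(precision=4,suppress=True)
th=np.radians(-4.3); Rz=np.array([[np.cos(th),-np.sin(th)],[np.sin(th),np.cos(th)]])
q=robot.capture("top"); X=cloud(q,np.ones(q["depth"].shape,bool)); Y=np.c_[(X[:,:2]-[.5123,.1844])@Rz,X[:,2]]
B=Y[(Y[:,2]>.085)&(Y[:,2]<.12)&(abs(Y[:,0]+.094)<.02)&(Y[:,1]>-.12)&(Y[:,1]<.03)]; print("bolt",B.mean(0))
L=Y[(abs(Y[:,0])<.06)&(abs(Y[:,1])<.08)]; print("lid",np.polyfit(L[:,0],L[:,2],1)); s=robot.sense(); print(s["t"],s["ft_force"],s["ee_pos"])
print(robot.close_job())
E
```

```text
bolt [-0.094  -0.0488  0.1005]
lid [0.0022 0.0756]
24.85 [ 0.2586 -0.0227 -0.4125] [ 0.3971 -0.0984  0.2647]
the job is handed in; nothing more can be done
None
```

The job is handed in at about 25 s: the jaw stands upright in the case, the lid is shut, and the bolt is pushed to a hard stop (about 31 mm of travel measured, held at 26 N; the pass through the loop was not visible under the tab), with the arm touching nothing.

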